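Spin the grapes dry and catch the coasting crank

TASK

Spin the washed grapes dry: take the black crank knob on the salad spinner's lid and turn it clockwise (seen from above) until it goes round faster than once in four seconds, but never as fast as once in two so the grapes do not bruise, then open the fingers and let it coast freely. As it coasts, go round with it for at least eight seconds with the open fingers down on either side of the knob, the knob staying within 1.5 cm of the middle between them and not touched; then catch the knob between the fingers while it is still turning, bring it to a stop in your grip, let go and draw the hand clear. Do not disturb the other things on the counter.

Things in the scene. Friction and masses are not known exactly. Their poses are not given: they have to be found in the camera images.
- spinner: salad spinner held to the counter by its suction foot: clear bowl, green lid 266 mm across, lid top 158 mm above the counter, small pouring lip at the +x side of its frame. Origin on the crank's axis at the counter surface, z up. Place and yaw differ every time.
- crank (a joint): turning angle q of the crank in rad, 0 at the start, growing clockwise seen from above, no stops. The knob lies at 68 mm * (cos q, -sin q) in the frame of spinner. Through a 3:1 gear it drives the basket of grapes: at the crank the inertia is nominally 0.045 kg m2 (0.5 to 1.9 times that), drag 0.0026 N m s/rad plus 0.001 N m friction: from 2 rad/s it loses about 0.13 rad/s per second.
- knob_grip (a point): point on the black knob's own axis, 196 mm above the counter and 20 mm below the knob's top: where to hold it. Nothing else on the lid stands higher than 171 mm. Fingers 85 mm apart and centred here leave 27 mm on each side of the knob.
- grape_bowl: steel bowl of grapes, 220 mm across, 85 mm high, loose; leave alone. Origin under its centre.
- cream_tub: white round tub with lid, 116 mm across, 105 mm high, loose; leave alone. Origin under its centre.
- jam_jar: amber glass jar with a steel lid, 72 mm across, 110 mm high, loose; leave alone. Origin under its centre.
- sauce_bottle: yellow squeeze bottle, 58 mm across, 190 mm high, loose; leave alone. Origin under its centre.
- knob: the black knob: upright cylinder 30 mm across, 46 mm tall, from 170 to 216 mm above the counter, 68 mm from the crank's axis on a white disc 180 mm across whose top is 168 mm above the counter. Origin at the centre of its underside. It turns freely on its pin, so a grip of fixed yaw can carry it round.

How it is judged:
By the outcome, as a careful person would: the job done as asked, in the order asked, and still so for the second after the job is handed in, with the robot touching nothing.
It also fails if it takes over 67 s, if anything falls off the work surface, if the arm or the gripper's body presses on something with over 40 N, if the wrist force passes 120 N, or if a joint passes its speed limit or range.

ROBOT

A 7-joint arm with a two-finger parallel gripper is mounted at the origin on the work surface. World frame = base frame: x ahead of the robot, y to its left, z up, the work surface at z = 0. Lengths are in m, angles in rad, forces in N, time in s.
With the tool pointing down it reaches from about 0.4 to 0.75 m from the base axis. Payload 19.5 kg.
Tool frame: the origin (TCP) lies between the finger pads; the fingertips stand 22 mm ahead of it and the grasp point (between the pads) lies 3 mm ahead of it; z points along the fingers, x is the direction in which the jaws open and shut, and the axes are right-handed (so a half turn about z gives the same grasp; the last joint's range is limited). The gripper opens to 85 mm and grips with 20 to 120 N. Pads are 22 mm wide; open, the fingers measure 114 mm over their backs; the gripper's body (76 mm by 85 mm) begins 54 mm behind the grasp point. The pads swing forward as they close: fully open they stand 13 mm farther back than shut.
Start: joints at [1.134, 0.707, -0.028, 1.485, 0.022, 0.951, -0.075], TCP at [0.221, -0.531, 0.253] pointing down, gripper open.
Joint ranges: [-2.71, 2.71], [-0.32, 2.16], [-1.57, 1.52], [0, 2.45], [-1.46, 4.6], [0, 2.02], [-2.83, 2.83]. Speed limits (rad/s): [1.89, 1.89, 2.57, 2.57, 3.01, 3.01, 3.01].

INTERFACE

Orientations are given as a unit quaternion [x, y, z, w].
In Python, from bench import sensors, get_image, sign_off, recognise, masks_of gives the robot as it stands. The module is installed in compiled form; this text tells all that it offers.
- The arm moves only by the tool drive_tool, never from a script. Its argument "deltas" is a list of rows, each a list of 7 numbers: the finger opening in mm, from 0 to 85.4, then the shift along the tool's x, y, z in mm, then the turn, a rotation vector about the tool's x, y, z in degrees. A call has 1 to 8 rows; each row is the pose to reach, as a shift and turn from the pose commanded when the call began, along the tool's axes at that moment; what a row does not reach only later rows make up. A row lasts 1/8 s, in which the tool goes at most 62.5 mm and 10.7 degrees, less where a joint would pass 70% of its speed; a pose out of reach is approached as far as the arm can. A call with a gripper value outside its range is refused whole. The fingers move at their own pace and stop on an object; the grip force is fixed at half the most. Time passes only in rows, so rows that repeat a pose let the fingers close. It gives the time, the measured TCP pose, the force and the opening at its end, in the units of the state.
- sensors.get_obs(): the state, without advancing time (a new reading comes with each control period).
- get_image(name): name is "scene" or "top"; returns a dict with "frame" (384x512x3 uint8, red, green, blue), "z_map" (384x512 float32, m along the optical axis (not along the pixel's ray), 0 where there is no reading), "fovy" (degrees; the focal length in pixels is half the picture's height over the tangent of half this angle, whatever the lens; pixels are square), "cx", "cy" (the principal point, pixels), "k1" (the pictures are not rectified: a ray, as slopes to the right and down, at radius r is drawn at 1 + k1 r^2 times it, then the intrinsics apply), "eye" and "rotation" of the camera in the world. Camera axes: x right, y up, looking along -z (the intrinsics and any distortion apply to the point x, -y, -z); pixel columns grow to the right and rows downward; lengths in m; the calibration is good to about 2 mm. A picture is of the moment at which its call begins.
- sign_off(): hands the job in, once; it reports no verdict.
Trained networks look in a picture, given as the dict that the camera call returned (one of the last four; its "shot" number tells which), for a name from the list of things; names that differ only in an ending like _2 or _b are one class to them, and where a whole thing is asked for, a point or a joint stands for the part that bears it (a point fixed in the world has none). Each returns a list of dicts, best first, with "p" (0 to 1); they miss things now and then, are a little off and sometimes report something else, mostly with a low value. They report only what shows in the picture. A call takes as long as a camera call.
- recognise(picture, target): "position" ([column, row] in pixels, amid what is visible of it).
- masks_of(picture, target): "pixels" (384x512 bool, what is visible of it) and "position" ([column, row] in pixels, amid what is visible of it).
The state is a dict: "t": time; "joint_positions": joint angles; "qd": joint speeds; "joint_torque": joint torques, N m; "position": TCP position; "eef_rot": TCP orientation; "force": force on the tool from outside, world axes, zero at the start; "moment": the same for the moment, N m; "opening": finger opening in m.
Only numpy, scipy, OpenCV 4.12 (cv2) and the standard library are available. Lean on these libraries where they do the work, as an engineer would, in place of code of your own. Each camera call takes 0.05 s, during which the arm holds its last target. There are 200 camera calls.

## Working session

There is one attempt and no reset: what is moved stays moved. The work goes in short steps, Python scripts to look and compute and a tool call to move; the robot and the scene stay as the last step left them, time stands still between calls to the robot, and variables do not carry over. Pictures are saved under pics/ and viewed, about 8 in all and at most 12, crops included, and the job is handed in when it is done.

Besides the shell and the picture viewer there is one more tool, called after ">>>" as a command line: name --pt "numbers of a row" for each row, then --argument value for the rest. drive_tool: Moves the arm, as the interface text tells. Its arguments: {"type":"object","properties":{"deltas":{"type":"array","items":{"type":"array","items":{"type":"number"}}}},"required":["deltas"]}

```bash
mkdir -p pics; cat > h.py <<'E'
import numpy as np, cv2
from bench import sensors, get_image, sign_off, recognise, masks_of
def ray(im,uv):
    H=im["frame"].shape[0]; f=H/2/np.tan(np.radians(im["fovy"])/2)
    d=(np.asarray(uv,float)-[im["cx"],im["cy"]])/f
    u=d.copy()
    for _ in range(30): u=d/(1+im["k1"]*np.sum(u*u,-1,keepdims=True))
    return np.concatenate([u[...,:1],-u[...,1:],-np.ones_like(u[...,:1])],-1)
def pts(im,mask):
    v,u=np.nonzero(mask&(im["z_map"]>0)); r=ray(im,np.stack([u,v],1))
    return (r*im["z_map"][v,u][:,None])@np.asarray(im["rotation"]).T+im["eye"]
def atz(im,uv,z):
    d=ray(im,np.array([uv]))[0]@np.asarray(im["rotation"]).T; e=np.asarray(im["eye"])
    return e+d*(z-e[2])/d[2]
E
python3 - <<'E'
from h import *
o=sensors.get_obs(); print({k:np.round(v,4).tolist() for k,v in o.items()})
for n in("top","scene"):
    im=get_image(n); cv2.imwrite(f"pics/{n}0.png",im["frame"][:,:,::-1]); print(n,im["fovy"],im["k1"],np.round(im["eye"],3),np.round(im["rotation"],3).tolist())
    for t in("spinner","knob","grape_bowl","cream_tub","jam_jar","sauce_bottle"):
        for m in masks_of(im,t)[:1]:
            P=pts(im,m["pixels"]); print(t,round(m["p"],2),np.round(m["position"]),m["pixels"].sum(),np.round(np.median(P,0),3),np.round(np.percentile(P,[3,97],0),3).tolist())
            if t=="knob":
                Q=P[P[:,2]>.208]; print("  top",len(Q),np.round(Q.mean(0),4), np.round((Q.min(0)+Q.max(0))/2,4))
            if t=="spinner":
                Q=P[(P[:,2]>.15)&(P[:,2]<.18)]; c,r=cv2.minEnclosingCircle(Q[:,:2].astype(np.float32)); print("  circ",c,r)
                Q=P[(P[:,2]>.164)&(P[:,2]<.173)]; c,r=cv2.minEnclosingCircle(Q[:,:2].astype(np.float32)); print("  disc",c,r,Q.mean(0))
E
```

```text
{'t': 0.0, 'joint_positions': [1.1343, 0.7071, -0.0276, 1.485, 0.022, 0.9509, -0.0755], 'qd': [-0.0008, 0.0006, -0.0009, -0.0016, -0.0007, 0.0003, -0.0014], 'joint_torque': [0.0031, -88.3196, 1.2354, -23.6161, 0.0168, 0.0066, -0.0001], 'position': [0.2211, -0.5306, 0.2528], 'eef_rot': [0.832, -0.5547, -0.0004, -0.0003], 'force': [0.261, 0.6122, -0.8321], 'moment': [0.0052, -0.0025, 0.0046], 'opening': 0.0856}
top 56.8282706670163 -0.10867569602683132 [0.425 0.017 1.287] [-0.024, 0.039, 0.709, -0.703]Traceback (most recent call last):
  File "<stdin>", line 7, in <module>
  File "h.py", line 11, in pts
    return (r*im["z_map"][v,u][:,None])@np.asarray(im["rotation"]).T+im["eye"]
           ~~~~~~~~~~~~~~~~~~~~~~~~~~~~^~~~~~~~~~~~~~~~~~~~~~~~~~~~~
ValueError: matmul: Input operand 1 has a mismatch in its core dimension 0, with gufunc signature (n?,k),(k,m?)->(n?,m?) (size 4 is different from 3)
```

```bash
sed -i 's/np.asarray(im\["rotation"\]).T/R.from_quat(im["rotation"]).as_matrix().T/; 1a from scipy.spatial.transform import Rotation as R' h.py
python3 - <<'E'
from h import *
for n in("top","scene"):
    im=get_image(n); cv2.imwrite(f"pics/{n}0.png",im["frame"][:,:,::-1]); print(n,im["fovy"],im["k1"],np.round(im["eye"],3))
    for t in("spinner","knob","grape_bowl","cream_tub","jam_jar","sauce_bottle"):
        for m in masks_of(im,t)[:1]:
            P=pts(im,m["pixels"]); print(t,round(m["p"],2),np.round(m["position"]),m["pixels"].sum(),np.round(np.median(P,0),3),np.round(np.percentile(P,[3,97],0),3).tolist())
            if t=="knob":
                Q=P[P[:,2]>.208]; print("  top",len(Q),np.round(Q.mean(0),4), np.round((Q.min(0)+Q.max(0))/2,4))
            if t=="spinner":
                Q=P[(P[:,2]>.15)&(P[:,2]<.18)]; c,r=cv2.minEnclosingCircle(Q[:,:2].astype(np.float32)); print("  circ",c,r)
                Q=P[(P[:,2]>.164)&(P[:,2]<.173)]; c,r=cv2.minEnclosingCircle(Q[:,:2].astype(np.float32)); print("  disc",c,r,Q.mean(0))
print(sensors.get_obs()["t"])
E
```

```text
top 56.8282706670163 -0.10867569602683132 [0.425 0.017 1.287]
spinner 0.78 [240. 178.] 5303 [0.55  0.045 0.159] [[0.436, -0.073, 0.146], [0.666, 0.16, 0.172]]
  circ (0.5521863102912903, 0.04450581222772598) 0.14279711246490479
  disc (0.5524803996086121, 0.04081550985574722) 0.09633021801710129 [0.55135201 0.05051486 0.16778982]
knob 0.48 [260. 173.] 82 [ 0.56  -0.018  0.213] [[0.547, -0.031, 0.191], [0.573, -0.006, 0.217]]
  top 66 [ 0.5612 -0.0191  0.2132] [ 0.5607 -0.02    0.2127]
grape_bowl 0.82 [128. 207.] 3220 [0.475 0.452 0.049] [[0.378, 0.354, 0.002], [0.571, 0.544, 0.083]]
cream_tub 0.92 [350. 170.] 1011 [ 0.586 -0.336  0.103] [[0.538, -0.391, 0.013], [0.638, -0.295, 0.109]]
jam_jar 0.86 [365. 206.] 458 [ 0.46  -0.371  0.106] [[0.43, -0.411, -0.0], [0.49, -0.35, 0.113]]
sauce_bottle 0.96 [152. 168.] 382 [0.593 0.342 0.131] [[0.572, 0.327, 0.011], [0.621, 0.371, 0.175]]
scene 51.18738310066875 -0.08070779179054526 [ 1.27  -0.424  0.788]
spinner 0.62 [270. 203.] 7088 [0.608 0.012 0.154] [[0.465, -0.079, 0.016], [0.68, 0.146, 0.173]]
  circ (0.5545966029167175, 0.05206859111785889) 0.14394165575504303
  disc (0.5525778532028198, 0.05002178996801376) 0.09157278388738632 [0.56220706 0.04985127 0.16753421]
knob 0.46 [252. 181.] 218 [ 0.572 -0.024  0.199] [[0.554, -0.033, 0.171], [0.578, -0.008, 0.215]]
  top 70 [ 0.5654 -0.0209  0.2127] [ 0.5641 -0.0207  0.2126]
grape_bowl 0.79 [356. 156.] 2026 [0.456 0.45  0.058] [[0.366, 0.336, 0.024], [0.581, 0.546, 0.082]]
cream_tub 0.85 [139. 281.] 2741 [ 0.628 -0.357  0.083] [[0.557, -0.406, 0.007], [0.652, -0.304, 0.105]]
jam_jar 0.58 [110. 252.] 1036 [ 0.487 -0.391  0.085] [[0.441, -0.418, 0.012], [0.499, -0.356, 0.11]]
sauce_bottle 0.96 [361. 180.] 936 [0.614 0.338 0.089] [[0.582, 0.326, 0.006], [0.629, 0.371, 0.166]]
0.8
```

View pics/top0.png

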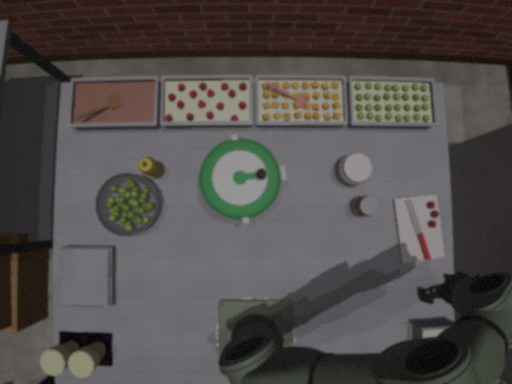

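View pics/scene0.png

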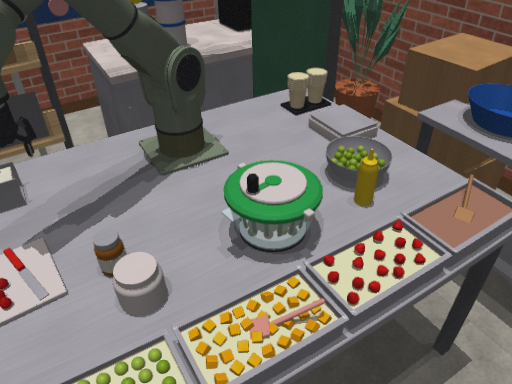

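```bash
cat >> h.py <<'E'
from scipy.optimize import least_squares
def circ(P,r):
    f=lambda c:np.hypot(P[:,0]-c[0],P[:,1]-c[1])-r
    return least_squares(f,P.mean(0)[:2],loss="soft_l1",f_scale=.003).x
E
python3 - <<'E'
from h import *
for n in("top","scene"):
    im=get_image(n); hsv=cv2.cvtColor(im["frame"],cv2.COLOR_RGB2HSV); m=masks_of(im,"spinner")[0]["pixels"]
    white=((hsv[...,1]<60)&(hsv[...,2]>120)).astype(np.uint8)
    green=cv2.inRange(hsv,(45,120,40),(90,255,255))
    g=cv2.morphologyEx(green,cv2.MORPH_OPEN,np.ones((2,2))); 
    V,U=np.nonzero(m); P=np.array([atz(im,(u,v),.158) for u,v in zip(U,V) if green[v,u]]); 
    k=max(cv2.findContours(g*m.astype(np.uint8),0,1)[0],key=cv2.contourArea)[:,0]
    hull=cv2.convexHull(k)[:,0]
    C=np.array([atz(im,p,.158) for p in k]); print(n,"lid",np.round(circ(C,.133),4),np.round(circ(C,.131),4),len(C))
    # white disc: whites inside
    W=np.array([atz(im,(u,v),.168) for u,v in zip(U,V) if white[v,u]]); c0=circ(C,.133)
    W=W[np.hypot(*(W[:,:2]-c0).T)<.105]; h=cv2.convexHull(W[:,:2].astype(np.float32))[:,0]; print(" disc",np.round(circ(h,.09),4),np.round(cv2.minEnclosingCircle(h)[1],4),len(W))
    dark=(hsv[...,2]<55)&cv2.dilate(m.astype(np.uint8),np.ones((5,5))).astype(bool)
    P=pts(im,dark); P=P[(P[:,2]>.205)&(np.hypot(*(P[:,:2]-c0).T)<.1)]; print(" knobtop",len(P),P.mean(0))
    mk=masks_of(im,"knob")[0]["pixels"]; P=pts(im,mk); P=P[P[:,2]>.175]; print(" knob circ",circ(P,.0145))
E
```

```text
top lid [0.5526 0.0178] [0.5522 0.0204] 244
 disc [0.5529 0.0339] 0.105 1955
 knobtop 50 [ 0.55807543 -0.01735589  0.21383629]
 knob circ [ 0.56181754 -0.01972628]
scene lid [0.5775 0.034 ] [0.5786 0.0338] 346
 disc [0.5603 0.044 ] 0.0896 1672
 knobtop 67 [ 0.56852585 -0.02261449  0.21156479]
 knob circ [ 0.5617071  -0.01808579]
```

```bash
python3 - <<'E'
from h import *
from scipy.optimize import minimize
for n in("top","scene"):
    im=get_image(n); hsv=cv2.cvtColor(im["frame"],cv2.COLOR_RGB2HSV)
    H,W=hsv.shape[:2]; VU=np.indices((H,W)).reshape(2,-1).T[:,::-1]
    def at(z):
        d=ray(im,VU)@R.from_quat(im["rotation"]).as_matrix().T; e=np.asarray(im["eye"]); return (e+d*((z-e[2])/d[:,2])[:,None])[:,:2]
    white=((hsv[...,1]<50)&(hsv[...,2]>150)).ravel(); green=(cv2.inRange(hsv,(45,120,40),(90,255,255))>0).ravel()
    for z,m,r in((.168,white,.09),(.158,green|white,.133)):
        X=at(z); near=np.hypot(*(X-[.5525,.047]).T)<.2
        X=X[near]; mm=m[near]
        def cost(c,r=r):
            s=1/(1+np.exp((np.hypot(*(X-c[:2]).T)-r)/.001)); return np.abs(s-mm).sum()
        b=min((minimize(cost,[.5525+a,.045+bb],method="Nelder-Mead") for a in(-.01,.01) for bb in(-.01,.01)),key=lambda s:s.fun); print(n,z,np.round(b.x,4),round(b.fun),mm.sum())
E
```

```text
top 0.168 [0.5656 0.0452] 2478 29
top 0.158 [0.5577 0.0487] 3861 1518
scene 0.168 [0.5562 0.0466] 4810 5922
scene 0.158 [0.5709 0.0297] 4635 8459
```

```bash
cat >> h.py <<'E'
def delta(target,yaw):
    o=sensors.get_obs(); M=R.from_quat(o["eef_rot"])
    T=R.from_euler("z",yaw,degrees=True)*R.from_quat([1,0,0,0])
    return o["t"],M.inv().apply(np.array(target)-o["position"])*1000,(M.inv()*T).as_rotvec(degrees=True)
E
python3 -c "
from h import *
print(delta([.562,-.019,.270],56.7))"
```

```text
(1.2, array([-341.28779187, -511.44885247,  -16.68751   ]), array([-1.17390046e-02,  6.00313071e-03, -1.24082273e+02]))
```

>>> drive_tool --pt "85 -28 -43 -2 0 0 -10" --pt "85 -68 -102 -4 0 0 -20" --pt "85 -111 -166 -6 0 0 -30" --pt "85 -154 -230 -8 0 0 -40" --pt "85 -196 -294 -10 0 0 -50" --pt "85 -239 -358 -12 0 0 -60" --pt "85 -282 -422 -14 0 0 -70" --pt "85 -320 -479 -16 0 0 -80"

```text
t: 2.2
position: [0.4928, -0.1222, 0.2672]
eef_rot: [0.994, 0.113, 0.0, 0.0]
force: [0.3, -1.4, 0.1]
opening: 0.085
```

```bash
python3 -c "
from h import *
print(delta([.562,-.019,.270],56.7))"
```

```text
(2.2, array([ 90.56944963, -85.11133332,  -2.8471359 ]), array([ 2.64064217e-02, -1.14884144e-02, -4.37716458e+01]))
```

>>> drive_tool --pt "85 0 0 0 0 0 -4" --pt "85 0 0 0 0 0 -12" --pt "85 0 0 0 0 0 -20" --pt "85 0 0 0 0 0 -28" --pt "85 0 0 0 0 0 -36" --pt "85 0 0 0 0 0 -44"

```text
t: 2.95
position: [0.4919, -0.124, 0.267]
eef_rot: [0.879, 0.476, 0.0, 0.0]
force: [0.4, -0.8, -1.2]
opening: 0.0847
```

```bash
python3 -c "
from h import *
print(delta([.562,-.019,.270],56.7))"
```

```text
(2.95, array([126.27034799,   1.35617565,  -3.03927155]), array([ 0.00581911, -0.00020728,  0.17257055]))
```

>>> drive_tool --pt "85 30 0 0 0 0 0" --pt "85 70 1 -1 0 0 0" --pt "85 105 1 -2 0 0 0" --pt "85 126 1 -3 0 0 0" --pt "85 126 1 -3 0 0 0"

```text
t: 3.58
position: [0.5623, -0.018, 0.2698]
eef_rot: [0.88, 0.475, 0.0, -0.0]
force: [-0.5, -0.0, 0.3]
opening: 0.0849
```

```bash
python3 -c "
from h import *
print(delta([.562,-.019,.196],56.7))
im=get_image('scene'); cv2.imwrite('pics/s1.png',cv2.resize(im['frame'][80:280,150:400,::-1],None,fx=3,fy=3))
im=get_image('top'); cv2.imwrite('pics/t1.png',cv2.resize(im['frame'][100:260,160:360,::-1],None,fx=3,fy=3))
"
```

```text
(3.575, array([-1.02817683,  0.32521113, 73.76167939]), array([-0.01963104, -0.02889733,  0.02334827]))
```

View pics/s1.png

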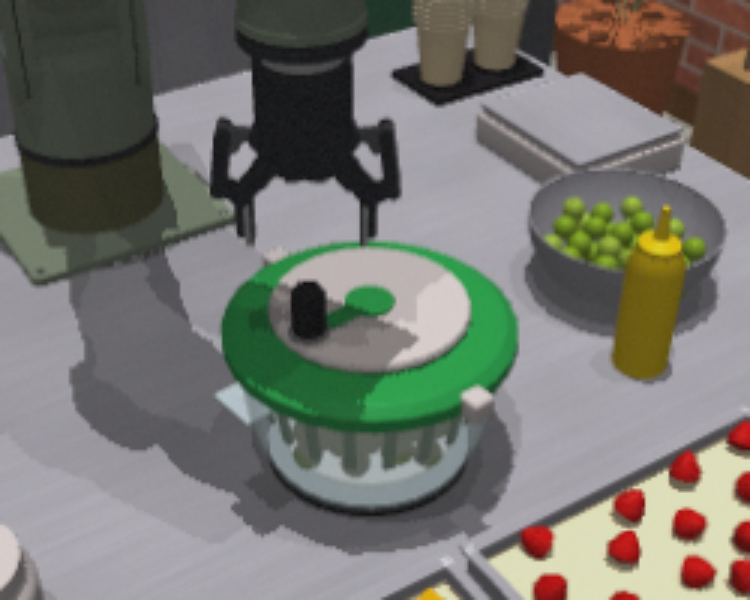

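View pics/t1.png

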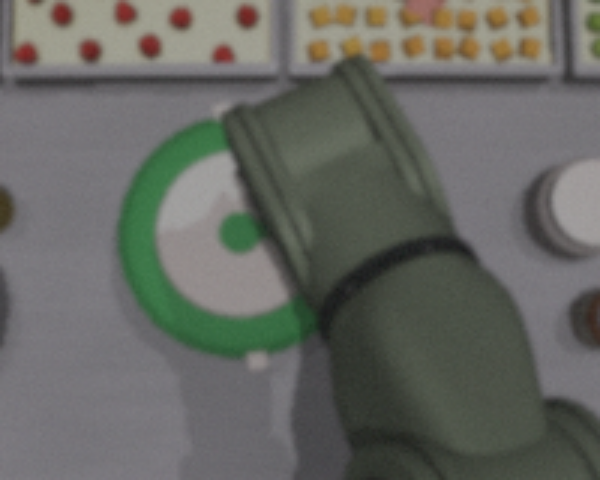

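```bash
python3 -c "
from h import *
for n,uv in (('scene',(273.3,180)),('top',(240,177.3))):
    im=get_image(n); print(n,atz(im,uv,.170))
print(sensors.get_obs()['t'])
"
```

```text
scene [0.55686468 0.04790409 0.17      ]
top [0.5525435  0.04690777 0.17      ]
3.775
```

>>> drive_tool --pt "85 -1 0 15 0 0 0" --pt "85 -1 0 35 0 0 0" --pt "85 -1 0 55 0 0 0" --pt "85 -1 0 70 0 0 0" --pt "85 -1 0 74 0 0 0" --pt "85 -1 0 74 0 0 0"

```text
t: 4.53
position: [0.5615, -0.0202, 0.1962]
eef_rot: [0.88, 0.474, 0.0, 0.0]
force: [1.0, -0.1, 0.5]
opening: 0.0851
```

>>> drive_tool --pt "30 0 0 0 0 0 0" --pt "20 0 0 0 0 0 0" --pt "20 0 0 0 0 0 0" --pt "20 0 0 0 0 0 0" --pt "20 0 0 0 0 0 0" --pt "20 0 0 0 0 0 0"

```text
t: 5.28
position: [0.5619, -0.019, 0.1967]
eef_rot: [0.88, 0.475, 0.001, -0.0]
force: [-1.5, 5.1, 9.5]
opening: 0.028
```

```bash
cat >> h.py <<'E'
Y=R.from_euler("z",56.7,degrees=True)*R.from_quat([1,0,0,0])
def rows(c,r,a0,angs,grip=20,r0=None):
    "shifts (tool axes, mm) from the circle point a0 to angles angs (rad, world, minus = clockwise)"
    p=lambda a:np.array([np.cos(a),np.sin(a),0])
    return [[grip]+np.round(Y.inv().apply(r*(p(a)-p(a0)))*1000).astype(int).tolist() for a in angs]
E
python3 - <<'E'
from h import *
o=sensors.get_obs(); print(o["position"],o["force"],o["moment"],o["opening"]); c=np.array([.5535,.0475]); v=o["position"][:2]-c
a0=np.arctan2(v[1],v[0]); print(np.hypot(*v),np.degrees(a0))
t=np.arange(1,9)/8; print(rows(c,.068,a0,a0-.5*.6*t**2))
E
```

```text
[ 0.56185997 -0.0190364   0.19666267] [-1.51777464  5.05228453  9.48709518] [0.97007425 0.24847777 0.03400157] 0.028007925422286126
0.06705953602197895 -82.83859574695616
[[20, 0, 0, 0], [20, -1, -1, 0], [20, -2, -2, 0], [20, -3, -4, 0], [20, -5, -6, 0], [20, -7, -9, 0], [20, -9, -13, 0], [20, -11, -17, 0]]
```

>>> drive_tool --pt "20 0 0 0 0 0 0" --pt "20 -1 -1 0 0 0 0" --pt "20 -2 -2 0 0 0 0" --pt "20 -3 -4 0 0 0 0" --pt "20 -5 -6 0 0 0 0" --pt "20 -7 -9 0 0 0 0" --pt "20 -9 -13 0 0 0 0" --pt "20 -11 -17 0 0 0 0"

```text
t: 6.28
position: [0.5417, -0.0185, 0.1966]
eef_rot: [0.88, 0.475, 0.001, -0.0]
force: [-0.0, 8.3, 7.7]
opening: 0.0284
```

```bash
cat >> h.py <<'E'
C=np.array([.5535,.0475])
def st():
    o=sensors.get_obs(); v=o["position"][:2]-C; print("t",round(o["t"],3),"r",round(np.hypot(*v)*1000,1),"ang",round(np.degrees(np.arctan2(v[1],v[0])),1),"F",np.round(o["force"],1),"op",round(o["opening"],4), "z",round(o["position"][2],4)); return o
E
python3 - <<'E'
from h import *
st(); a0=np.radians(-100.0)
t=np.arange(1,9)/8; w=.6; a=.7; print(rows(C,.068,a0,a0-w*t-.5*a*t**2)); print(np.degrees(a0-w-a/2))
E
```

```text
t 6.275 r 67.1 ang -100.2 F [-0.   8.3  7.7] op 0.0284 z 0.1966
[[20, -2, -5, 0], [20, -4, -11, 0], [20, -5, -18, 0], [20, -6, -26, 0], [20, -5, -34, 0], [20, -4, -43, 0], [20, -1, -53, 0], [20, 4, -62, 0]]
-154.43099053742822
```

>>> drive_tool --pt "20 -2 -5 0 0 0 0" --pt "20 -4 -11 0 0 0 0" --pt "20 -5 -18 0 0 0 0" --pt "20 -6 -26 0 0 0 0" --pt "20 -5 -34 0 0 0 0" --pt "20 -4 -43 0 0 0 0" --pt "20 -1 -53 0 0 0 0" --pt "20 4 -62 0 0 0 0"

```text
t: 7.28
position: [0.4926, 0.0186, 0.1966]
eef_rot: [0.88, 0.474, 0.002, 0.0]
force: [6.5, 3.2, 6.4]
opening: 0.0286
```

```bash
python3 - <<'E'
from h import *
st(); a0=np.radians(-154.4)
t=np.arange(1,9)/8; w=1.3; a=.6; print(rows(C,.068,a0,a0-w*t-.5*a*t**2)); print(np.degrees(a0-w-a/2))
E
```

```text
t 7.275 r 67.4 ang -154.6 F [6.5 3.2 6.4] op 0.0286 z 0.1966
[[20, 7, -9, 0], [20, 15, -18, 0], [20, 26, -25, 0], [20, 38, -30, 0], [20, 52, -33, 0], [20, 66, -32, 0], [20, 81, -29, 0], [20, 95, -22, 0]]
-246.0732472209317
```

>>> drive_tool --pt "20 7 -9 0 0 0 0" --pt "20 15 -18 0 0 0 0" --pt "20 26 -25 0 0 0 0" --pt "20 38 -30 0 0 0 0" --pt "20 52 -33 0 0 0 0" --pt "20 66 -32 0 0 0 0" --pt "20 81 -29 0 0 0 0" --pt "20 95 -22 0 0 0 0"

```text
t: 8.28
position: [0.5258, 0.1106, 0.1967]
eef_rot: [0.88, 0.475, 0.001, -0.001]
force: [0.5, 1.4, 8.6]
opening: 0.0286
```

```bash
python3 - <<'E'
from h import *
st(); a0=np.radians(-246.1)
t=np.arange(1,9)/8; w=1.9; a=.4; print(rows(C,.068,a0,a0-w*t-.5*a*t**2)); print(np.degrees(a0-w-a/2))
E
```

```text
t 8.275 r 68.9 ang 113.7 F [0.5 1.4 8.6] op 0.0286 z 0.1967
[[20, 13, 10, 0], [20, 22, 24, 0], [20, 29, 40, 0], [20, 31, 57, 0], [20, 29, 75, 0], [20, 22, 92, 0], [20, 10, 107, 0], [20, -6, 118, 0]]
-366.4211369774729
```

>>> drive_tool --pt "20 13 10 0 0 0 0" --pt "20 22 24 0 0 0 0" --pt "20 29 40 0 0 0 0" --pt "20 31 57 0 0 0 0" --pt "20 29 75 0 0 0 0" --pt "20 22 92 0 0 0 0" --pt "20 10 107 0 0 0 0" --pt "20 -6 118 0 0 0 0"

```text
t: 9.28
position: [0.6213, 0.0387, 0.1966]
eef_rot: [0.88, 0.474, 0.001, 0.0]
force: [-8.4, -0.5, 11.4]
opening: 0.0283
```

```bash
python3 - <<'E'
from h import *
o=st(); a0=np.radians(-366.4)
t=np.arange(1,9)/8
q=2.3*t-.5*.15*np.clip(t-.5,0,None)**2
print(rows(C,.068,a0,a0-q)); print(np.degrees(a0-q[-1]))
E
```

```text
t 9.275 r 68.4 ang -7.4 F [-8.4 -0.5 11.4] op 0.0283 z 0.1966
[[20, -18, 6, 0], [20, -38, 7, 0], [20, -57, 2, 0], [20, -74, -8, 0], [20, -87, -22, 0], [20, -95, -39, 0], [20, -99, -58, 0], [20, -97, -77, 0]]
-497.10599701421904
```

>>> drive_tool --pt "20 -18 6 0 0 0 0" --pt "20 -38 7 0 0 0 0" --pt "85 -57 2 0 0 0 0" --pt "85 -74 -8 0 0 0 0" --pt "85 -87 -22 0 0 0 0" --pt "85 -95 -39 0 0 0 0" --pt "85 -99 -58 0 0 0 0" --pt "85 -97 -77 0 0 0 0"

```text
t: 10.28
position: [0.5025, 0.0003, 0.1961]
eef_rot: [0.881, 0.474, 0.0, 0.0]
force: [0.4, -0.1, -1.3]
opening: 0.085
```

```bash
cat >> h.py <<'E'
def look(name=None):
    im=get_image("scene"); F=im["frame"]; V=F.max(2).astype(int)
    best=[]; 
    for m in masks_of(im,"knob")[:2]:
        P=pts(im,m["pixels"]); k=(P[:,2]>.172)&(P[:,2]<.216)&(np.hypot(*(P[:,:2]-C).T)<.095); P=P[k]
        if len(P)<10: continue
        c=circ(P,.0145); v=c-C; best.append((round(m["p"],2),len(P),"r",round(np.hypot(*v)*1000,1),"ang",round(np.degrees(np.arctan2(v[1],v[0])),1)))
    print("knob",best)
    if name: cv2.imwrite(name,cv2.resize(F[120:240,190:350,::-1],None,fx=5,fy=5))
    return im
E
python3 - <<'E'
from h import *
st(); look("pics/c1.png"); print(sensors.get_obs()["t"])
E
```

```text
t 10.275 r 69.5 ang -137.2 F [ 0.4 -0.1 -1.3] op 0.085 z 0.1961
knob [(0.77, 182, 'r', np.float64(67.3), 'ang', np.float64(-143.4))]
10.375
```

View pics/c1.png

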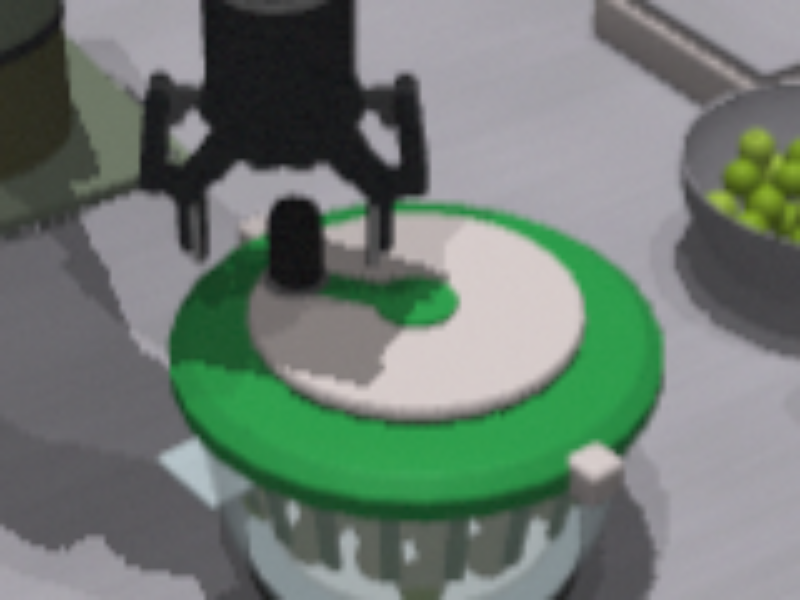

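```bash
cat >> h.py <<'E'
def look2(tag):
    im=get_image("scene"); o=sensors.get_obs(); h=o["position"][:2]
    dark=(im["frame"].max(2)<60); P=pts(im,dark); P=P[(P[:,2]>.176)&(P[:,2]<.2155)&(np.hypot(*(P[:,:2]-h).T)<.032)]
    c=circ(P,.0145); v=c-C; d=np.median(P[:,:2],0)+.012*np.array([-.835,.549])-C
    print("knob n",len(P),"r",round(np.hypot(*v)*1000,1),"ang",round(np.degrees(np.arctan2(v[1],v[0])),1),"alt r",round(np.hypot(*d)*1000,1),"ang",round(np.degrees(np.arctan2(d[1],d[0])),1))
    np.savez(f"{tag}.npz",z=im["z_map"],f=im["frame"])
def plan(cmd,k0,w,a,dt0,n=8,lead=3.,grip=85):
    "cmd: commanded angle; k0,w: knob angle (deg), speed at picture; dt0: time since"
    t=dt0+np.arange(1,n+1)/8; k=np.radians(k0)-(w*t-.5*a*t*t); k[-1]-=np.radians(lead); k[-2]-=np.radians(lead)/2
    print(rows(C,.068,np.radians(cmd),k,grip), "cmd end",round(np.degrees(k[-1]),1),"knob end",round(np.degrees(k[-1])+lead,1),"w",round(w-a*t[-1],2))
E
python3 - <<'E'
from h import *
plan(-137.1,-142.5,2.25,.13,.1)
E
```

```text
[[85, 21, -34, 0], [85, 36, -45, 0], [85, 54, -51, 0], [85, 72, -51, 0], [85, 90, -47, 0], [85, 106, -39, 0], [85, 120, -25, 0], [85, 130, -8, 0]] cmd end -282.8 knob end -279.8 w 2.11
```

>>> drive_tool --pt "85 21 -34 0 0 0 0" --pt "85 36 -45 0 0 0 0" --pt "85 54 -51 0 0 0 0" --pt "85 72 -51 0 0 0 0" --pt "85 90 -47 0 0 0 0" --pt "85 106 -39 0 0 0 0" --pt "85 120 -25 0 0 0 0" --pt "85 130 -8 0 0 0 0"

```text
t: 11.38
position: [0.5689, 0.1134, 0.1959]
eef_rot: [0.88, 0.474, 0.0, -0.0]
force: [-0.4, -0.7, -0.5]
opening: 0.0853
```

```bash
python3 - <<'E'
from h import *
st(); look2("a1"); st()
E
```

```text
t 11.375 r 67.7 ang 76.8 F [-0.4 -0.7 -0.5] op 0.0853 z 0.1959
knob n 153 r 69.7 ang 77.1 alt r 67.8 ang 77.1
t 11.425 r 67.5 ang 75.2 F [ 1.6 -0.4 -1. ] op 0.0854 z 0.1957
```

```bash
python3 - <<'E'
from h import *
plan(-282.8,-282.9,2.13,.17,.05)
E
```

```text
[[85, 4, 25, 0], [85, 2, 42, 0], [85, -5, 58, 0], [85, -16, 72, 0], [85, -29, 83, 0], [85, -45, 89, 0], [85, -63, 92, 0], [85, -82, 89, 0]] cmd end -408.7 knob end -405.7 w 1.95
```

>>> drive_tool --pt "85 4 25 0 0 0 0" --pt "85 2 42 0 0 0 0" --pt "85 -5 58 0 0 0 0" --pt "85 -16 72 0 0 0 0" --pt "85 -29 83 0 0 0 0" --pt "85 -45 89 0 0 0 0" --pt "85 -63 92 0 0 0 0" --pt "85 -82 89 0 0 0 0"

```text
t: 12.42
position: [0.5963, -0.0053, 0.1959]
eef_rot: [0.88, 0.474, -0.0, -0.0]
force: [0.6, -0.7, 0.3]
opening: 0.0852
```

```bash
python3 - <<'E'
from h import *
st(); look2("a2"); st()
E
```

```text
t 12.425 r 68.0 ang -50.9 F [ 0.6 -0.7  0.3] op 0.0852 z 0.1959
knob n 179 r 65.7 ang -52.4 alt r 66.2 ang -52.5
t 12.475 r 68.9 ang -52.9 F [-1.1 -3.6  0.3] op 0.085 z 0.196
```

```bash
python3 - <<'E'
from h import *
plan(-408.7,-412.4,2.11,.075,.05,lead=4)
E
```

```text
[[85, -26, -14, 0], [85, -38, -27, 0], [85, -46, -42, 0], [85, -50, -60, 0], [85, -49, -77, 0], [85, -44, -94, 0], [85, -33, -110, 0], [85, -18, -123, 0]] cmd end -541.0 knob end -537.0 w 2.03
```

>>> drive_tool --pt "85 -26 -14 0 0 0 0" --pt "85 -38 -27 0 0 0 0" --pt "85 -46 -42 0 0 0 0" --pt "85 -50 -60 0 0 0 0" --pt "85 -49 -77 0 0 0 0" --pt "85 -44 -94 0 0 0 0" --pt "85 -33 -110 0 0 0 0" --pt "85 -18 -123 0 0 0 0"

```text
t: 13.48
position: [0.4838, 0.0486, 0.1962]
eef_rot: [0.88, 0.474, 0.0, 0.0]
force: [0.3, 0.3, -1.1]
opening: 0.085
```

```bash
python3 - <<'E'
from h import *
st(); look2("a3"); st()
E
```

```text
t 13.475 r 69.7 ang 179.1 F [ 0.3  0.3 -1.1] op 0.085 z 0.1962
knob n 143 r 68.9 ang -177.8 alt r 67.8 ang -177.2
t 13.525 r 70.0 ang 176.8 F [-0.1  4.3 -0.1] op 0.0851 z 0.1964
```

```bash
python3 - <<'E'
from h import *
plan(-541,-537.8,2.05,.07,.05,lead=0)
plan(-655.0,-537.8,2.05,.07,1.05,lead=3)
E
```

```text
[[85, 19, -8, 0], [85, 36, -11, 0], [85, 53, -8, 0], [85, 69, -2, 0], [85, 83, 8, 0], [85, 93, 21, 0], [85, 101, 36, 0], [85, 104, 52, 0]] cmd end -658.9 knob end -658.9 w 1.98
[[85, 0, 21, 0], [85, -5, 37, 0], [85, -14, 51, 0], [85, -25, 63, 0], [85, -39, 72, 0], [85, -55, 77, 0], [85, -73, 78, 0], [85, -90, 74, 0]] cmd end -773.2 knob end -770.2 w 1.91
```

>>> drive_tool --pt "85 19 -8 0 0 0 0" --pt "85 36 -11 0 0 0 0" --pt "85 53 -8 0 0 0 0" --pt "85 69 -2 0 0 0 0" --pt "85 83 8 0 0 0 0" --pt "85 93 21 0 0 0 0" --pt "85 101 36 0 0 0 0" --pt "85 104 52 0 0 0 0"

```text
t: 14.52
position: [0.5858, 0.1067, 0.1959]
eef_rot: [0.88, 0.474, 0.0, -0.0]
force: [-0.1, -0.5, 0.7]
opening: 0.085
```

```bash
python3 - <<'E'
from h import *
st(); plan(-658.9,-537.8,2.05,.07,1.05,lead=3)
E
```

```text
t 14.525 r 67.5 ang 61.4 F [-0.1 -0.5  0.7] op 0.085 z 0.1959
[[85, -1, 17, 0], [85, -6, 33, 0], [85, -14, 47, 0], [85, -26, 59, 0], [85, -40, 67, 0], [85, -55, 72, 0], [85, -73, 73, 0], [85, -91, 69, 0]] cmd end -773.2 knob end -770.2 w 1.91
```

>>> drive_tool --pt "85 -1 17 0 0 0 0" --pt "85 -6 33 0 0 0 0" --pt "85 -14 47 0 0 0 0" --pt "85 -26 59 0 0 0 0" --pt "85 -40 67 0 0 0 0" --pt "85 -55 72 0 0 0 0" --pt "85 -73 73 0 0 0 0" --pt "85 -91 69 0 0 0 0"

```text
t: 15.52
position: [0.592, -0.0083, 0.1959]
eef_rot: [0.88, 0.474, -0.0, -0.0]
force: [0.1, -0.8, -0.7]
opening: 0.0854
```

```bash
python3 - <<'E'
from h import *
st(); look2("a5"); st()
E
```

```text
t 15.525 r 67.8 ang -55.4 F [ 0.1 -0.8 -0.7] op 0.0854 z 0.1959
knob n 139 r 66.4 ang -40.2 alt r 67.3 ang -42.3
t 15.575 r 68.6 ang -57.2 F [-1.2 -3.3  0.1] op 0.0851 z 0.196
```

```bash
python3 - <<'E'
import cv2,numpy as np
a=[np.load(f"a{k}.npz")["f"][130:210,210:330,::-1] for k in (2,5)]
cv2.imwrite("pics/cmp.png",cv2.resize(np.hstack(a),None,fx=3.3,fy=3.3))
E
```

```text
(no output)
```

View pics/cmp.png

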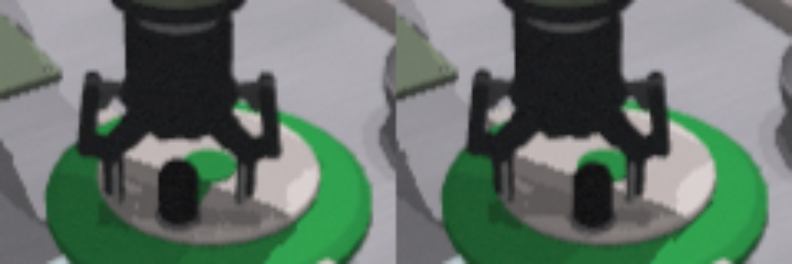

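```bash
cat >> h.py <<'E'
def est(D,tn):
    D=np.array(D,float); t=D[:,0]-tn; A=np.stack([np.ones_like(t),t,t*t/2],1); p,res,_,_=np.linalg.lstsq(A,D[:,1],rcond=None)
    print("fit k0",round(p[0],1),"w",round(-np.radians(p[1]),3),"a",round(np.radians(p[2]),3),"res",np.round(D[:,1]-A@p,1)); return p[0],-np.radians(p[1]),np.radians(p[2])
def locate(tag,h,show=True):
    "image-plane fit of knob angle on the known circle"
D=[(10.275,-143.4),(11.375,-282.9),(12.425,-412.4),(13.475,-537.8),(15.525,-761.5)]
E
python3 - <<'E'
from h import *
e=est(D,15.525); est(D[1:],15.525)
plan(-773.2,e[0],e[1],e[2],.05,lead=2)
E
```

```text
fit k0 -761.8 w 1.829 a 0.087 res [-0.6  1.   0.6 -1.3  0.3]
fit k0 -761.6 w 1.808 a 0.1 res [-0.3  0.7 -0.5  0.1]
[[85, -8, -3, 0], [85, -20, -12, 0], [85, -31, -23, 0], [85, -39, -36, 0], [85, -43, -50, 0], [85, -45, -65, 0], [85, -43, -81, 0], [85, -37, -96, 0]] cmd end -871.1 knob end -869.1 w 1.74
```

>>> drive_tool --pt "85 -8 -3 0 0 0 0" --pt "85 -20 -12 0 0 0 0" --pt "85 -31 -23 0 0 0 0" --pt "85 -39 -36 0 0 0 0" --pt "85 -43 -50 0 0 0 0" --pt "85 -45 -65 0 0 0 0" --pt "85 -43 -81 0 0 0 0" --pt "85 -37 -96 0 0 0 0"

```text
t: 16.58
position: [0.4916, 0.0152, 0.1961]
eef_rot: [0.88, 0.474, 0.0, -0.0]
force: [0.7, 0.1, 0.1]
opening: 0.0849
```

```bash
cat > go.py <<'E'
import sys
from h import *
import json
D=[tuple(x) for x in json.load(open("D.json"))] if __import__("os").path.exists("D.json") else D
cmd=float(sys.argv[1]); o=st(); look2("b%d"%len(D))
im=None
a=float(LAST[0]); p=D[-1][1]-np.degrees(1.5)*(o["t"]-D[-1][0]); a+=360*round((p-a)/360)
D.append((o["t"],a)); json.dump(D,open("D.json","w")); print("unwrapped",round(a,1))
e=est(D[-6:],o["t"]); plan(cmd,e[0],e[1],e[2],.05,lead=2)
E
sed -i 's/    np.savez(f"{tag}/    LAST[:]=[np.degrees(np.arctan2(v[1],v[0]))]\n&/; s/^def look2/LAST=[0]\n&/' h.py
python3 go.py -871.1
```

```text
t 16.575 r 69.8 ang -152.4 F [0.7 0.1 0.1] op 0.0849 z 0.1961
knob n 142 r 67.7 ang -149.4 alt r 66.3 ang -149.0
unwrapped -869.4
fit k0 -869.3 w 1.739 a 0.087 res [-0.6  1.   0.5 -1.3  0.4 -0.1]
[[85, 11, -15, 0], [85, 22, -24, 0], [85, 35, -31, 0], [85, 48, -35, 0], [85, 63, -36, 0], [85, 77, -34, 0], [85, 91, -29, 0], [85, 104, -20, 0]] cmd end -973.2 knob end -971.2 w 1.65
```

>>> drive_tool --pt "85 11 -15 0 0 0 0" --pt "85 22 -24 0 0 0 0" --pt "85 35 -31 0 0 0 0" --pt "85 48 -35 0 0 0 0" --pt "85 63 -36 0 0 0 0" --pt "85 77 -34 0 0 0 0" --pt "85 91 -29 0 0 0 0" --pt "85 104 -20 0 0 0 0"

```text
t: 17.62
position: [0.5335, 0.1135, 0.1959]
eef_rot: [0.88, 0.474, 0.0, -0.0]
force: [-1.0, -0.2, 0.3]
opening: 0.0851
```

```bash
python3 go.py -973.2
```

```text
t 17.625 r 68.9 ang 106.9 F [-1.  -0.2  0.3] op 0.0851 z 0.1959
knob n 140 r 70.4 ang 110.3 alt r 68.6 ang 110.6
unwrapped -969.7
fit k0 -969.7 w 1.626 a 0.094 res [-0.   0.5 -0.8  0.8 -0.4  0. ]
[[85, 10, 11, 0], [85, 18, 22, 0], [85, 22, 35, 0], [85, 24, 48, 0], [85, 24, 62, 0], [85, 21, 75, 0], [85, 14, 87, 0], [85, 6, 99, 0]] cmd end -1066.6 knob end -1064.6 w 1.53
```

>>> drive_tool --pt "85 10 11 0 0 0 0" --pt "85 18 22 0 0 0 0" --pt "85 22 35 0 0 0 0" --pt "85 24 48 0 0 0 0" --pt "85 24 62 0 0 0 0" --pt "85 21 75 0 0 0 0" --pt "85 14 87 0 0 0 0" --pt "85 6 99 0 0 0 0"

```text
t: 18.68
position: [0.6189, 0.0622, 0.1959]
eef_rot: [0.88, 0.474, -0.0, -0.0]
force: [-0.3, 0.2, -1.4]
opening: 0.085
```

```bash
python3 go.py -1066.6
```

```text
t 18.675 r 67.1 ang 12.7 F [-0.3  0.2 -1.4] op 0.085 z 0.1959
knob n 175 r 67.6 ang 14.7 alt r 67.4 ang 13.5
unwrapped -1065.3
fit k0 -1065.1 w 1.533 a 0.092 res [ 0.5 -0.9  0.7 -0.4  0.3 -0.2]
[[85, -13, 10, 0], [85, -24, 16, 0], [85, -36, 20, 0], [85, -49, 21, 0], [85, -61, 20, 0], [85, -73, 17, 0], [85, -85, 11, 0], [85, -96, 3, 0]] cmd end -1156.4 knob end -1154.4 w 1.44
```

>>> drive_tool --pt "85 -13 10 0 0 0 0" --pt "85 -24 16 0 0 0 0" --pt "85 -36 20 0 0 0 0" --pt "85 -49 21 0 0 0 0" --pt "85 -61 20 0 0 0 0" --pt "85 -73 17 0 0 0 0" --pt "85 -85 11 0 0 0 0" --pt "85 -96 3 0 0 0 0"

```text
t: 19.73
position: [0.5675, -0.0191, 0.1959]
eef_rot: [0.88, 0.474, -0.0, -0.0]
force: [0.5, 0.1, 0.9]
opening: 0.0849
```

```bash
python3 go.py -1156.4
```

```text
t 19.725 r 68.0 ang -78.1 F [0.5 0.1 0.9] op 0.0849 z 0.1959
knob n 174 r 66.1 ang -80.2 alt r 65.7 ang -79.4
unwrapped -1160.2
fit k0 -1159.1 w 1.488 a 0.079 res [ 0.3 -0.3 -1.2  0.4  1.8 -1.1]
[[85, -13, -16, 0], [85, -18, -28, 0], [85, -21, -40, 0], [85, -21, -52, 0], [85, -20, -64, 0], [85, -16, -76, 0], [85, -10, -87, 0], [85, -2, -98, 0]] cmd end -1248.1 knob end -1246.1 w 1.4
```

```bash
sed -i 's/D\[-6:\]/D[-9:]/' go.py; sed -i 's/^C=.*/C=np.array([.5535,.0485])/' h.py; python3 - <<'E'
from h import *; import json
D=json.load(open("D.json")); est(D,19.725); est(D[1:],19.725)
plan(-1156.4,-1157.8,1.46,.085,.05,lead=2)
E
```

```text
fit k0 -1158.5 w 1.47 a 0.086 res [-0.2  1.   0.3 -1.7 -0.1 -0.6  1.1  2.  -1.8]
fit k0 -1158.4 w 1.468 a 0.086 res [ 0.8  0.2 -1.7 -0.  -0.5  1.1  2.  -1.9]
[[85, -12, -15, 0], [85, -17, -26, 0], [85, -20, -37, 0], [85, -22, -49, 0], [85, -21, -61, 0], [85, -17, -73, 0], [85, -12, -84, 0], [85, -4, -95, 0]] cmd end -1244.9 knob end -1242.9 w 1.37
```

>>> drive_tool --pt "85 -12 -15 0 0 0 0" --pt "85 -17 -26 0 0 0 0" --pt "85 -20 -37 0 0 0 0" --pt "85 -22 -49 0 0 0 0" --pt "85 -21 -61 0 0 0 0" --pt "85 -17 -73 0 0 0 0" --pt "85 -12 -84 0 0 0 0" --pt "85 -4 -95 0 0 0 0"

```text
t: 20.78
position: [0.4866, 0.0311, 0.1959]
eef_rot: [0.88, 0.474, 0.0, -0.0]
force: [0.4, 0.7, -0.2]
opening: 0.0852
```

```bash
python3 go.py -1244.9
```

```text
t 20.775 r 69.2 ang -165.4 F [ 0.4  0.7 -0.2] op 0.0852 z 0.1959
knob n 148 r 68.8 ang -168.4 alt r 67.6 ang -168.2
unwrapped -1248.4
fit k0 -1246.8 w 1.398 a 0.083 res [ 1.3  0.1 -2.2 -0.7 -0.9  1.2  2.8 -0.2 -1.6]
[[85, 14, -12, 0], [85, 25, -18, 0], [85, 36, -21, 0], [85, 47, -23, 0], [85, 59, -22, 0], [85, 70, -20, 0], [85, 81, -16, 0], [85, 92, -9, 0]] cmd end -1330.3 knob end -1328.3 w 1.31
```

>>> drive_tool --pt "85 14 -12 0 0 0 0" --pt "85 25 -18 0 0 0 0" --pt "85 36 -21 0 0 0 0" --pt "85 47 -23 0 0 0 0" --pt "85 59 -22 0 0 0 0" --pt "85 70 -20 0 0 0 0" --pt "85 81 -16 0 0 0 0" --pt "85 92 -9 0 0 0 0"

```text
t: 21.82
position: [0.5306, 0.1124, 0.1959]
eef_rot: [0.88, 0.474, -0.0, -0.0]
force: [-1.0, -0.5, 0.4]
opening: 0.0847
```

```bash
python3 go.py -1330.3
```

```text
t 21.825 r 67.9 ang 109.7 F [-1.  -0.5  0.4] op 0.0847 z 0.1959
knob n 138 r 69.4 ang 108.8 alt r 68.1 ang 108.9
unwrapped -1331.2
fit k0 -1330.5 w 1.331 a 0.079 res [ 1.7 -1.5 -1.1 -1.5  0.7  2.6  0.2 -0.5 -0.7]
[[85, 12, 11, 0], [85, 18, 20, 0], [85, 23, 30, 0], [85, 26, 41, 0], [85, 27, 52, 0], [85, 27, 62, 0], [85, 24, 74, 0], [85, 20, 85, 0]] cmd end -1410.1 knob end -1408.1 w 1.25
```

>>> drive_tool --pt "85 12 11 0 0 0 0" --pt "85 18 20 0 0 0 0" --pt "85 23 30 0 0 0 0" --pt "85 26 41 0 0 0 0" --pt "85 27 52 0 0 0 0" --pt "85 27 62 0 0 0 0" --pt "85 24 74 0 0 0 0" --pt "85 20 85 0 0 0 0"

```text
t: 22.88
position: [0.6124, 0.0812, 0.1959]
eef_rot: [0.88, 0.474, -0.0, -0.0]
force: [-0.0, -0.2, -0.5]
opening: 0.0853
```

```bash
python3 go.py -1410.1
```

```text
t 22.875 r 67.4 ang 29.0 F [-0.  -0.2 -0.5] op 0.0853 z 0.1959
knob n 160 r 67.5 ang 29.3 alt r 67.4 ang 28.1
unwrapped -1410.7
fit k0 -1410.2 w 1.269 a 0.074 res [ 0.8 -0.7 -1.7  0.1  2.  -0.1 -0.3  0.3 -0.5]
[[85, -8, 13, 0], [85, -16, 20, 0], [85, -24, 27, 0], [85, -33, 32, 0], [85, -43, 35, 0], [85, -53, 37, 0], [85, -65, 37, 0], [85, -76, 36, 0]] cmd end -1486.2 knob end -1484.2 w 1.19
```

>>> drive_tool --pt "85 -8 13 0 0 0 0" --pt "85 -16 20 0 0 0 0" --pt "85 -24 27 0 0 0 0" --pt "85 -33 32 0 0 0 0" --pt "85 -43 35 0 0 0 0" --pt "85 -53 37 0 0 0 0" --pt "85 -65 37 0 0 0 0" --pt "85 -76 36 0 0 0 0"

```text
t: 23.92
position: [0.5996, -0.002, 0.1959]
eef_rot: [0.88, 0.474, -0.0, -0.0]
force: [0.1, -0.0, -0.5]
opening: 0.085
```

```bash
python3 go.py -1486.2
```

```text
t 23.925 r 68.3 ang -47.6 F [ 0.1 -0.  -0.5] op 0.085 z 0.1959
knob n 180 r 66.6 ang -47.0 alt r 67.3 ang -46.9
unwrapped -1487.0
fit k0 -1486.5 w 1.213 a 0.069 res [ 0.7 -1.3 -0.1  1.4 -0.8 -0.6  0.5  0.6 -0.5]
[[85, -14, -5, 0], [85, -23, -10, 0], [85, -31, -16, 0], [85, -38, -23, 0], [85, -43, -31, 0], [85, -48, -40, 0], [85, -51, -51, 0], [85, -53, -62, 0]] cmd end -1559.3 knob end -1557.3 w 1.14
```

>>> drive_tool --pt "85 -14 -5 0 0 0 0" --pt "85 -23 -10 0 0 0 0" --pt "85 -31 -16 0 0 0 0" --pt "85 -38 -23 0 0 0 0" --pt "85 -43 -31 0 0 0 0" --pt "85 -48 -40 0 0 0 0" --pt "85 -51 -51 0 0 0 0" --pt "85 -53 -62 0 0 0 0"

```text
t: 24.98
position: [0.5185, -0.0111, 0.1959]
eef_rot: [0.88, 0.474, 0.0, -0.0]
force: [-0.2, 0.4, -0.9]
opening: 0.0849
```

```bash
python3 go.py -1559.3
```

```text
t 24.975 r 69.1 ang -120.4 F [-0.2  0.4 -0.9] op 0.0849 z 0.1959
knob n 159 r 67.8 ang -119.5 alt r 66.3 ang -119.2
unwrapped -1559.5
fit k0 -1559.0 w 1.157 a 0.066 res [-0.3  0.2  1.3 -1.2 -1.1  0.3  0.8  0.4 -0.5]
[[85, 0, -13, 0], [85, 2, -23, 0], [85, 5, -32, 0], [85, 10, -40, 0], [85, 15, -48, 0], [85, 22, -55, 0], [85, 30, -61, 0], [85, 39, -66, 0]] cmd end -1628.5 knob end -1626.5 w 1.09
```

```bash
python3 - <<'E'
from h import *
plan(-1559.3,-1559.2,1.16,.07,.05,lead=0)
E
```

```text
[[85, 0, -14, 0], [85, 2, -23, 0], [85, 6, -32, 0], [85, 10, -41, 0], [85, 16, -48, 0], [85, 22, -55, 0], [85, 29, -61, 0], [85, 37, -66, 0]] cmd end -1626.8 knob end -1626.8 w 1.09
```

>>> drive_tool --pt "85 0 -14 0 0 0 0" --pt "85 2 -23 0 0 0 0" --pt "85 6 -32 0 0 0 0" --pt "20 10 -41 0 0 0 0" --pt "20 16 -48 0 0 0 0" --pt "20 22 -55 0 0 0 0" --pt "20 29 -61 0 0 0 0" --pt "20 37 -66 0 0 0 0"

```text
t: 26.02
position: [0.4851, 0.0565, 0.1963]
eef_rot: [0.88, 0.474, 0.001, 0.0]
force: [5.8, -0.7, 4.7]
opening: 0.0284
```

```bash
python3 - <<'E'
from h import *
st(); t=np.arange(1,9)/8; a0=np.radians(-1626.8)
print(rows(C,.068,a0,a0-(1.09*t-.5*.75*t*t))); e=a0-(1.09-.375); print(np.degrees(e))
t=np.clip(t,0,.34/.75);print(rows(C,.068,e,e-(.34*t-.5*.75*t*t)))
E
```

```text
t 26.025 r 68.9 ang 173.3 F [ 5.8 -0.7  4.7] op 0.0284 z 0.1963
[[20, 8, -3, 0], [20, 16, -6, 0], [20, 23, -7, 0], [20, 30, -7, 0], [20, 35, -7, 0], [20, 40, -6, 0], [20, 44, -6, 0], [20, 47, -5, 0]]
-1667.766482351854
[[20, 2, 1, 0], [20, 4, 1, 0], [20, 5, 1, 0], [20, 5, 2, 0], [20, 5, 2, 0], [20, 5, 2, 0], [20, 5, 2, 0], [20, 5, 2, 0]]
```

Caught (opening 28 mm, force small). Decelerate.

>>> drive_tool --pt "20 8 -3 0 0 0 0" --pt "20 16 -6 0 0 0 0" --pt "20 23 -7 0 0 0 0" --pt "20 30 -7 0 0 0 0" --pt "20 35 -7 0 0 0 0" --pt "20 40 -6 0 0 0 0" --pt "20 44 -6 0 0 0 0" --pt "20 47 -5 0 0 0 0"

```text
t: 27.02
position: [0.5063, 0.0987, 0.1962]
eef_rot: [0.88, 0.474, 0.0, -0.0]
force: [-3.2, 3.3, 9.3]
opening: 0.0283
```

>>> drive_tool --pt "20 2 1 0 0 0 0" --pt "20 4 1 0 0 0 0" --pt "20 5 1 0 0 0 0" --pt "20 5 2 0 0 0 0" --pt "20 5 2 0 0 0 0" --pt "20 5 2 0 0 0 0" --pt "20 5 2 0 0 0 0" --pt "20 5 2 0 0 0 0"

```text
t: 28.02
position: [0.5103, 0.1021, 0.1962]
eef_rot: [0.88, 0.475, 0.0, -0.001]
force: [-4.3, 5.0, 10.0]
opening: 0.0283
```

>>> drive_tool --pt "20 0 0 0 0 0 0" --pt "20 0 0 0 0 0 0" --pt "20 0 0 0 0 0 0" --pt "20 0 0 0 0 0 0" --pt "20 0 0 0 0 0 0" --pt "20 0 0 0 0 0 0"

```text
t: 28.78
position: [0.5103, 0.1021, 0.1963]
eef_rot: [0.88, 0.475, 0.0, -0.001]
force: [-3.8, 4.8, 9.2]
opening: 0.0286
```

```bash
python3 - <<'E'
from h import *
st()
E
```

```text
t 28.775 r 68.9 ang 128.9 F [-3.8  4.8  9.2] op 0.0286 z 0.1963
```

>>> drive_tool --pt "50 0 0 0 0 0 0" --pt "85 0 0 0 0 0 0" --pt "85 0 0 0 0 0 0" --pt "85 0 0 0 0 0 0" --pt "85 0 0 0 0 0 0"

```text
t: 29.4
position: [0.5106, 0.1008, 0.1959]
eef_rot: [0.88, 0.474, -0.0, -0.0]
force: [-0.1, -0.2, 0.5]
opening: 0.0853
```

>>> drive_tool --pt "85 0 0 -10 0 0 0" --pt "85 0 0 -30 0 0 0" --pt "85 0 0 -55 0 0 0" --pt "85 0 0 -80 0 0 0" --pt "85 0 0 -100 0 0 0" --pt "85 0 0 -110 0 0 0" --pt "85 0 0 -110 0 0 0" --pt "85 0 0 -110 0 0 0"

```text
t: 30.4
position: [0.5104, 0.1007, 0.3053]
eef_rot: [0.88, 0.474, -0.0, -0.0]
force: [-1.2, 0.6, 0.0]
opening: 0.0849
```

```bash
python3 - <<'E'
from h import *
st(); look(); im=look("pics/end.png"); st()
for t in("cream_tub","jam_jar","grape_bowl","sauce_bottle"):
    m=masks_of(im,t)[0]; print(t,np.round(np.median(pts(im,m["pixels"]),0),3))
E
```

```text
t 30.4 r 67.7 ang 129.5 F [-1.2  0.6  0. ] op 0.0849 z 0.3053
knob [(0.45, 150, 'r', np.float64(68.9), 'ang', np.float64(129.9))]
knob [(0.4, 188, 'r', np.float64(68.8), 'ang', np.float64(130.0))]
t 30.6 r 67.7 ang 129.4 F [ 0.3 -0.   0.2] op 0.0854 z 0.3055
cream_tub [ 0.629 -0.357  0.083]Traceback (most recent call last):
  File "<stdin>", line 4, in <module>
IndexError: list index out of range
```

View pics/end.png

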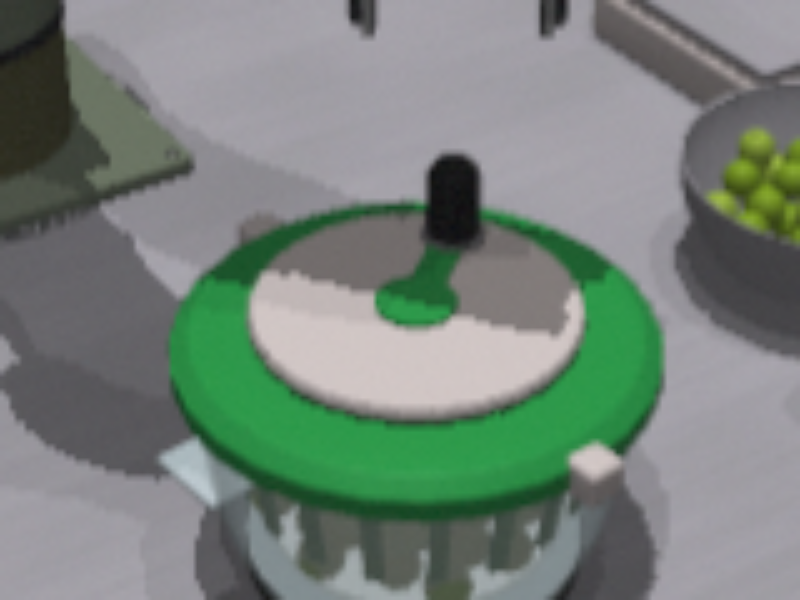

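```bash
python3 -c "
from h import *
print(sign_off())"
```

```text
the job is handed in; nothing more can be done
None
```

I spun the crank clockwise to about 2.3–2.4 rad/s (one turn in roughly 2.7 s), then opened the fingers and let it coast. The open hand went round with the knob until I caught it, still turning at about 1.1 rad/s. I braked it to rest in the grip, let go, raised the hand 11 cm, and signed off at about 31 s of the 67 s allowed.

**What the last checks showed:**
- **Knob at rest:** two pictures in a row put it at 129.9° and 130.0°, under the raised hand. The fingers were open and the wrist force was near zero.
- **Forces:** every reading stayed below about 15 N.

**What did not go cleanly:**
- **Following the knob:** twice early in the coast the knob's offset from the middle of the fingers passed 1.5 cm:
  - At about 10.4 s it reached an estimated 2 cm, because the arm holds still while a picture is taken.
  - At about 15.5 s it measured roughly 1.5–1.8 cm.

  From about 15.7 s until I closed the fingers at about 25.4 s, every check (one picture a second) put the knob within about 7 mm of the middle. The eight seconds rest on that stretch. I saw no sign of contact at any time.
- **Other things on the counter:** the final check confirmed only the cream tub, within 1 mm of where it began. The network then missed the jam jar and the script stopped, so the jar, grape bowl and bottle were not re-measured. The hand never came near them.

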